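# Crank the gauge block under the probe

## Task

Fit the loose crank onto the drive in the measuring station's round collar so that it drops fully home on the hex hidden inside, then wind it round until the carriage's pointer stands at the red line, with the steel block right under the probe. Move the carriage only by the crank, and leave the crank seated on the drive.

Things in the scene. Friction and masses are not known exactly. Their poses are not given: they have to be found in the camera images.
- crank: loose steel crank, 0.4 kg, standing on its socket on the bench. Origin: centre of its underside, on the turning axis; z up along that axis, x along the arm to the handle. Hexagonal sleeve z 0-40 mm, 37 mm across flats outside, hex hole 26.6 mm across flats (one faces x), 38 mm deep, blind; neck 32 mm diameter to z 52; arm 18 mm wide, z 52-64, x -18 to +88 mm
- crank_grip (a point): middle of the black grip block on top of the crank, on its turning axis, 78 mm above its underside: 40 mm along the arm (x), 24 mm across it (y, grasp across this), 27 mm tall. The handle pin's top is 12 mm above the block's top
- crank_handle (a point): middle of the crank's red upright handle pin (20 mm diameter, 38 mm tall, from the arm's top), 75 mm from the crank's turning axis, 84 mm above the crank's underside
- drive_well (a point): floor of the well in the round dark collar of the fixed grey measuring station, on the drive's upright axis, 14 mm above the bench; x points to the rails, y along the carriage's travel. Well 46 mm diameter for 36 mm, then a funnel to about 60 mm at the rim (72 mm outside), 44 mm above the floor. Fully home, the crank's underside is on this floor
- hex_top (a point): top of the greased brass hex in the well, 16 mm above the floor: 24 mm across flats, angle unknown. A crank blocked on it stands 16 mm too high and drops when turned by up to 30 degrees either way (play about 13 degrees each way); if it sticks part-way down, it goes home as it is turned to and fro through this play. The hex turns stiffly (0.1 N m) and stays where it is left
- carriage (a joint): travel of the carriage (aluminium plate 70 x 76 mm, steel block 25 x 50 x 20 mm clamped on it) along the station's y, to the left seen from the robot, m: 0 = pointer at the red line, block under the probe; range -0.065 to 0.03; starts between -0.052 and -0.033. The seated crank turned anticlockwise from above moves it +0.015 m per radian; it can be wound back
- mark (a point): the red line on the station's base plate (4 mm wide), 100 mm behind the drive axis, 13 mm above the bench; black ticks every 10 mm beside it. Farther back stands the probe (150 mm behind the drive axis) on a column; these reach 116 mm above the bench, all else on the station at most 58 mm
- pointer_tip (a point): tip of the white pointer on the carriage's front edge, 12 mm above the red line; it stands over the line when the carriage is at 0

How it is judged (in metres and radians):
On the way, in this order (a step that is already met when the one before it is completed fails the run):
1. the crank is home on the hex while the carriage is still away from the line (z of crank in the frame of drive_well below 0.006 m and horizontal distance between crank and drive_well below 0.006 m and angle between crank's own z axis and vertical below 0.15 rad and value of joint carriage below -0.01 m), for 0.2 s.
2. the carriage has been wound to the red line (value of joint carriage between -0.005 and 0.005 m and z of crank in the frame of drive_well below 0.006 m), for 0.2 s.
At the end, for the whole second after the job is handed in: the carriage stands within 5 mm of the red line, and the crank is at rest, upright within 0.15 rad and home on the hex (underside within 6 mm of the well's floor, axis within 6 mm) (all of step 2 and horizontal distance between crank and drive_well below 0.006 m and angle between crank's own z axis and vertical below 0.15 rad and linear speed of crank below 0.02 m/s); the robot touches nothing.
It fails at once if the robot, or the crank used as a poker, pushes the carriage itself (contact force between any of the fingers, the arm, crank and carriage above 1 N).
It also fails if it takes over 58 s, if anything falls off the work surface, if the arm or the gripper's body presses on something with over 40 N, if the wrist force passes 120 N, or if a joint passes its speed limit or range.

## Robot

A 6-joint arm with a two-finger parallel gripper is mounted at the origin on a cart in front of the work surface, level with it; the furniture and walls round the work are solid. World frame = base frame: x ahead of the robot, y to its left, z up, the work surface at z = 0. Lengths are in m, angles in degrees, forces in N, time in s.
With the tool pointing down it reaches from about 0.4 to 0.825 m from the base axis. Payload 7 kg.
Tool frame: the origin (TCP) lies midway between the tips of the shut fingers; the grasp point (between the pads) lies 19 mm behind it (ctrl.grip_point_offset is the distance from the TCP to the grasp point, in m); x points along the fingers, y is the direction in which the jaws open and shut, and the axes are right-handed (so a half turn about x gives the same grasp; the last joint's range is limited). The gripper opens to 88 mm and grips with 3 to 60 N. Pads are 19 mm wide; open, the fingers measure 130 mm over their backs; the gripper's body (78 mm by 193 mm) begins 47 mm behind the grasp point.
Start: joints at [87.897, 20.546, 0.682, 0, -70.136, -16.507], TCP at [0.215, 0.64, 0.198] pointing down, gripper open.
Joint ranges: [-176.03, 176.03], [-82.01, 121.73], [-58.28, 71.71], [-173.87, 95.51], [-174.79, -0.11], [-173.66, 173.66]. Speed limits (degrees/s): [136.94, 136.94, 172.46, 180, 180, 180].

## Interface

Orientations are given as [roll, pitch, yaw] about the fixed x, y, z axes, in that order (R = Rz(yaw) Ry(pitch) Rx(roll)).
In Python, from plant import ctrl gives the robot as it stands.
- The arm moves only by the tool drive_tool, never from a script. Its argument "plan" is a list of rows, each a list of 3 entries, a list of its own where there are three numbers: the shift along the tool's x, y, z in m, then the turn, a rotation vector about the tool's x, y, z in degrees, then the opening, from 0 (shut) to 1 (fully open). In form: [[[dx, dy, dz], [wx, wy, wz], grip], ...]. A call has 1 to 20 rows; each row is the pose to reach, as a shift and turn from the pose measured when the call began, along the tool's axes at that moment; what a row does not reach only later rows make up. A row lasts 1/12 s, in which the tool goes at most 41.7 mm and 7.16 degrees, less where a joint would pass 70% of its speed; a pose out of reach is approached as far as the arm can. A call with a gripper value outside its range is refused whole. The fingers move at their own pace and stop on an object; the grip force is fixed at half the most. Time passes only in rows, so rows that repeat a pose let the fingers close. It gives the time, the measured TCP pose, the force and the opening at its end, in the units of the state.
- ctrl.get_obs(): the state, without advancing time (a new reading comes with each control period).
- ctrl.snapshot(name): name is "scene" or "top"; returns the picture (480x640x3 uint8, blue, green, red); there is no depth.
- ctrl.get_calibration(name): a dict with "fx", "fy", "cx", "cy" (pixels), "R" (3x3) and "t" (3): a world point X has camera coordinates R X + t. Camera axes: x right, y down, z forward; pixel columns grow to the right and rows downward; lengths in m; the calibration is good to about 2 mm. A picture is of the moment at which its call begins. get_calibration takes no time and is no camera call.
- ctrl.close_job(): hands the job in, once; it reports no verdict.
Trained networks look in the newest picture that a camera, given by its name, has taken for a name from the list of things; names that differ only in an ending like _2 or _b are one class to them, and where a whole thing is asked for, a point or a joint stands for the part that bears it (a point fixed in the world has none). Each returns a list of dicts, best first, with "confidence" (0 to 1); they miss things now and then, are a little off and sometimes report something else, mostly with a low value. They report only what shows in the picture. A call takes as long as a camera call.
- ctrl.cut_out(camera, name): "pixels" (480x640 bool, what is visible of it) and "pixel" ([column, row] in pixels, amid what is visible of it).
- ctrl.landmark_of(camera, name): "pixel" ([column, row] in pixels: a listed point, or the origin of a listed thing).
The state is a dict: "clock": time; "joint_pos": joint angles; "qvel": joint speeds; "tau": joint torques, N m; "tool_pos": TCP position; "orientation": TCP orientation; "force": force on the tool from outside, world axes, zero at the start; "moment": the same for the moment, N m; "opening": finger opening in m.
Only numpy, scipy, OpenCV 4.12 (cv2) and the standard library are available. Lean on these libraries where they do the work, as an engineer would, in place of code of your own. Each camera call takes 0.05 s, during which the arm holds its last target. There are 200 camera calls.

## Working session

There is one attempt and no reset: what is moved stays moved. The work goes in short steps, Python scripts to look and compute and a tool call to move; the robot and the scene stay as the last step left them, time stands still between calls to the robot, and variables do not carry over. Pictures are saved under pics/ and viewed, about 8 in all and at most 12, crops included, and the job is handed in when it is done.

Besides the shell and the picture viewer there is one more tool, called by a JSON object that holds its "name" and its "arguments". drive_tool: Moves the arm, as the interface text tells. Its arguments: {"type":"object","properties":{"plan":{"type":"array","items":{"type":"array"}}},"required":["plan"]}

```bash
mkdir -p pics; ls; cat > h.py <<'E'
import numpy as np, cv2
from plant import ctrl
from scipy.spatial.transform import Rotation as Ro
def ray(cam,px,z):
    c=ctrl.get_calibration(cam);R=np.array(c['R']);t=np.array(c['t'])
    d=R.T@np.array([(px[0]-c['cx'])/c['fx'],(px[1]-c['cy'])/c['fy'],1]);o=-R.T@t
    return o+d*(z-o[2])/d[2]
def proj(cam,X):
    c=ctrl.get_calibration(cam);p=np.array(c['R'])@X+np.array(c['t'])
    return [c['fx']*p[0]/p[2]+c['cx'],c['fy']*p[1]/p[2]+c['cy']]
Z=dict(crank=0,crank_grip=.078,crank_handle=.084,drive_well=.014,hex_top=.03,mark=.013,pointer_tip=.025)
def lm(cam,n,z=None):
    r=ctrl.landmark_of(cam,n)
    return [(np.round(a['pixel'],1),round(a['confidence'],2),np.round(ray(cam,a['pixel'],Z[n] if z is None else z),4)) for a in r[:2]]
E
python3 - <<'E'
from h import *
o=ctrl.get_obs();print(o)
for c in('scene','top'):
    cv2.imwrite(f'pics/{c}0.png',ctrl.snapshot(c))
    k=ctrl.get_calibration(c);print(c,-np.array(k['R']).T@k['t'],k['fx'])
    for n in Z: print(n,lm(c,n))
E
```

```text
pics
{'clock': 0.0, 'joint_pos': array([ 8.78978363e+01,  2.05928515e+01,  6.33160090e-01, -2.11117492e-02,
       -7.01377294e+01, -1.65075167e+01]), 'qvel': array([-0.05211997, -0.01399411,  0.02858635, -0.06577496,  0.05150076,
        0.08686853]), 'tau': array([-1.81729833e-03, -5.82709551e+01,  2.93066347e+01,  6.99767813e+00,
        7.04115533e-03, -1.54875320e-04]), 'tool_pos': array([0.21524959, 0.63916957, 0.19699899]), 'orientation': array([  94.99458836,   89.90057751, -103.62228178]), 'force': array([-0.46626159, -0.60029495, -0.29417212]), 'moment': array([-0.02252743,  0.00507945, -0.00092221]), 'opening': 0.08762884174865294}
scene [ 0.11371611 -0.35496151  0.58685209] 493.19165927615984
crank [(array([229.7, 281. ]), 0.61, array([0.4213, 0.2829, 0.    ]))]
crank_grip [(array([224.4, 244.2]), 0.56, array([0.4245, 0.2896, 0.078 ])), (array([260. , 258.4]), 0.45, array([0.4499, 0.2162, 0.078 ]))]
crank_handle [(array([260.4, 255.8]), 0.86, array([0.4504, 0.2149, 0.084 ]))]
drive_well []
hex_top []
mark [(array([427.1, 309.7]), 0.66, array([ 0.6294, -0.0044,  0.013 ]))]
pointer_tip [(array([452.8, 319.5]), 0.9, array([ 0.6329, -0.0526,  0.025 ]))]
top [0.50539885 0.17432899 0.93547661] 434.4948292315626
crank [(array([289.2, 307.3]), 0.66, array([0.4154, 0.2868, 0.    ]))]
crank_grip [(array([288.4, 309.4]), 0.92, array([0.4188, 0.279 , 0.078 ]))]
crank_handle [(array([320.8, 291.9]), 0.59, array([0.452 , 0.2145, 0.084 ]))]
drive_well []
hex_top []
mark [(array([421.2, 202.2]), 0.57, array([6.329e-01, 1.000e-04, 1.300e-02]))]
pointer_tip [(array([447.7, 201.7]), 0.64, array([ 0.6309, -0.053 ,  0.025 ]))]
```

View pics/scene0.png

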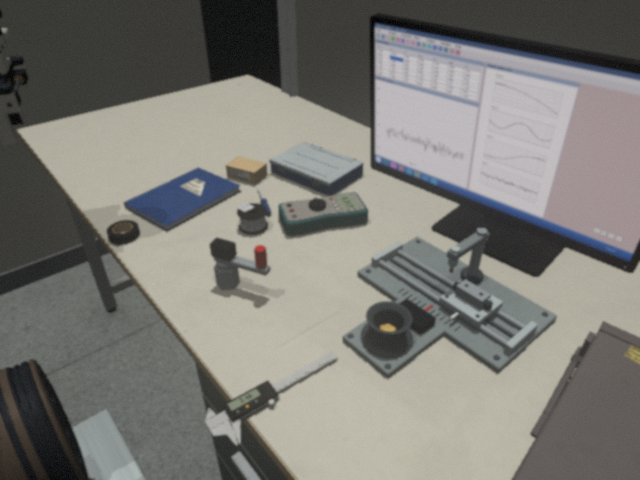

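View pics/top0.png

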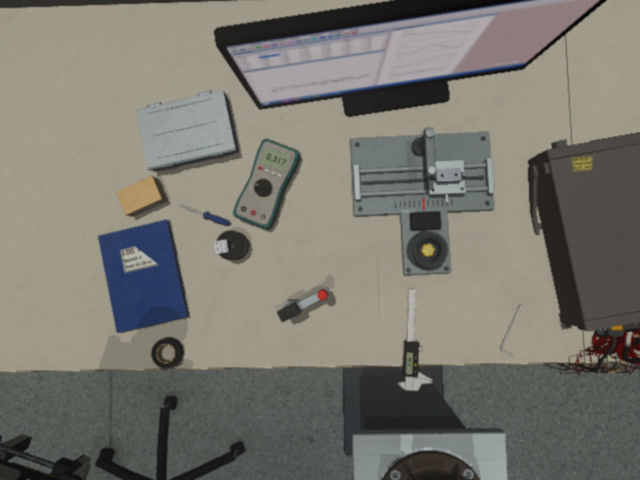

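The scene view shows the crank at (228,265), its red pin at (260,257), the collar at (388,320) with the brass hex, and the pointer right of the red line. In the top view the collar is at (428,250), the crank grip at (288,311), and the pin at (322,296).

```bash
python3 - <<'E'
from h import *
t=cv2.imread('pics/top0.png');s=cv2.imread('pics/scene0.png')
def dark(im,x0,x1,y0,y1,cam,z):
    g=im[y0:y1,x0:x1].max(2)
    m=(g<75).astype(np.uint8);n,l,st,ce=cv2.connectedComponentsWithStats(m)
    i=1+st[1:,4].argmax();c=max(cv2.findContours((l==i).astype(np.uint8),0,1)[0],key=cv2.contourArea)
    c=cv2.convexHull(c);e=cv2.fitEllipse(c);p=np.array(e[0])+[x0,y0];print(cam,p,e[1],ray(cam,p,z))
dark(t,400,455,229,275,'top',.05)
dark(s,360,415,296,360,'scene',.035)
hsv=cv2.cvtColor(t,cv2.COLOR_BGR2HSV)
m=np.zeros(t.shape[:2],np.uint8);m[225:280,400:460]=cv2.inRange(hsv,(15,70,90),(40,255,255))[225:280,400:460]
p=np.argwhere(m)[:,::-1].mean(0);print('hex',p,ray('top',p,.03),m.sum()/255)
m=cv2.inRange(hsv,(0,120,80),(8,255,255));m[:270]=0;m[:,:300]=0;m[320:]=0;m[:,350:]=0
p=np.argwhere(m)[:,::-1].mean(0);print('pin',p,ray('top',p,.098))
for cam in('top','scene'):
    ctrl.snapshot(cam)
    for n in('hex_top','drive_well','crank','crank_grip','crank_handle'):
        for r in ctrl.cut_out(cam,n)[:2]:print(cam,n,r['pixel'],r['confidence'],r['pixels'].sum())
    for n in ('crank','crank_grip','crank_handle'): print(n,lm(cam,n))
a=cv2.resize(t[225:280,395:465],None,fx=7,fy=7,interpolation=2)
b=cv2.resize(t[278:333,265:345],None,fx=7,fy=7,interpolation=2)[:385]
cv2.imwrite('pics/crops.png',cv2.resize(np.hstack([a,b]),None,fx=.75,fy=.75))
E
```

```text
top [426.22921181 246.41065598] (40.39326858520508, 47.65904998779297) [5.37173254e-01 1.77427589e-04 5.00000000e-02]
scene [390.92425156 327.94691277] (52.39484405517578, 65.22052764892578) [ 0.53603489 -0.0089127   0.035     ]
hex [427.48951049 249.67132867] [ 0.5310689  -0.00611073  0.03      ] 143.0
pin [322.32926829 294.52439024] [0.44781734 0.21104131 0.098     ]
top hex_top [421.6, 176.6] 0.85 12682
top drive_well [424.3, 179.1] 0.95 13081
top crank [297.9, 304.0] 0.59 709
top crank [421.1, 175.6] 0.41 12501
top crank_grip [296.4, 303.8] 0.56 669
top crank_handle [297.4, 302.3] 0.91 711
crank [(array([296., 304.]), 0.92, array([0.4221, 0.2721, 0.    ]))]
crank_grip [(array([290.7, 310.6]), 0.88, array([0.4164, 0.2746, 0.078 ]))]
crank_handle [(array([323. , 293.3]), 0.79, array([0.4492, 0.2103, 0.084 ]))]
scene hex_top [455.0, 304.1] 0.78 15162
scene drive_well [453.8, 304.6] 0.66 15168
scene crank [231.8, 262.2] 0.94 1769
scene crank_grip [230.4, 264.0] 0.76 1886
scene crank_handle [233.5, 263.0] 0.98 1792
crank [(array([228.7, 286.1]), 0.8, array([0.4126, 0.2718, 0.    ]))]
crank_grip [(array([222.8, 247.9]), 0.9, array([0.4168, 0.2819, 0.078 ]))]
crank_handle [(array([260. , 253.4]), 0.85, array([0.4535, 0.2209, 0.084 ]))]
```

View pics/crops.png

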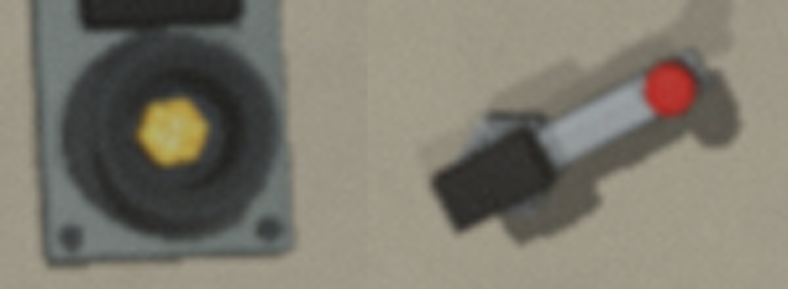

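The collar crop puts the hex at about (428,250) in full pixels, flats facing image up and down. The grip block's centre is near (288.7,312) and the pin's top near (322.8,295).

```bash
cat >> h.py <<'E'
def rows(pos,yaw):
    """tool pointing down, tool y at world angle yaw (deg): shift+rotvec in present tool axes"""
    o=ctrl.get_obs();R0=Ro.from_euler('xyz',o['orientation'],degrees=True).as_matrix()
    a=np.radians(yaw);x=np.array([0,0,-1.]);y=np.array([np.cos(a),np.sin(a),0]);R1=np.c_[x,y,np.cross(x,y)]
    return np.round(R0.T@(np.array(pos)-o['tool_pos']),4),np.round(Ro.from_matrix(R0.T@R1).as_rotvec(degrees=True),2)
def st():
    o=ctrl.get_obs();R0=Ro.from_euler('xyz',o['orientation'],degrees=True).as_matrix()
    print('t',o['clock'],'tcp',np.round(o['tool_pos'],4),'yaw_y',np.round(np.degrees(np.arctan2(R0[1,1],R0[0,1])),2),'tilt',np.round(R0[:,0],3),'q',np.round(o['joint_pos'],1),'F',np.round(o['force'],1),'M',np.round(o['moment'],2),'open',round(o['opening'],4))
E
python3 - <<'E'
from h import *
st()
g=ray('top',(288.7,312.1),.0915);p=ray('top',(322.8,295.1),.1035)
print('grip',g,'pin',p,np.linalg.norm((p-g)[:2]),np.degrees(np.arctan2(p[1]-g[1],p[0]-g[0])))
for q in[(427.4,250.9),(428.9,250.5),(429.9,250.5)]: print('rim',ray('top',q,.058))
P=[ray('top',q,.012) for q in[(350,138),(490,132),(494,211),(352,217)]]
for i in range(4):
    d=P[(i+1)%4]-P[i];print('edge',P[i],np.linalg.norm(d),np.degrees(np.arctan2(d[1],d[0])))
# hex image angle in world: two bolts
a=ray('top',(395+70/5.25,225+237/5.25),.012);b=ray('top',(395+268/5.25,225+228/5.25),.012);print('bolts',a,b,np.degrees(np.arctan2((a-b)[1],(a-b)[0])))
v=ray('top',(395+208/5.25,225+129/5.25),.03);w=ray('top',(395+138/5.25,225+132/5.25),.03);print('hexvert',w,v,np.degrees(np.arctan2((w-v)[1],(w-v)[0])))
# scene-view collar crop overlay of candidate rim circle
s=cv2.imread('pics/scene0.png').copy();t=cv2.imread('pics/top0.png').copy()
k=6;A=cv2.resize(t[225:280,395:460],None,fx=k,fy=k,interpolation=2);B=cv2.resize(s[295:365,350:415],None,fx=k,fy=k,interpolation=2)
C=np.array([.531,-.007])
for im,cam,off in((A,'top',(395,225)),(B,'scene',(350,295))):
    for r,z,col in((.036,.058,(0,0,255)),(.03,.058,(0,255,0)),(.0139,.03,(255,0,0)),(.036,.014,(255,0,255))):
        pts=np.array([proj(cam,np.array([C[0]+r*np.cos(u),C[1]+r*np.sin(u),z])) for u in np.linspace(0,6.29,60)])
        cv2.polylines(im,[((pts-off+.5)*k).astype(int)],True,col,1)
A=np.vstack([A,np.zeros((B.shape[0]-A.shape[0],A.shape[1],3),np.uint8)])
cv2.imwrite('pics/ov.png',np.hstack([A,B]))
E
```

```text
t 1.7 tcp [0.2154 0.6397 0.198 ] yaw_y -108.61 tilt [ 0.  0. -1.] q [ 87.9  20.5   0.7   0.  -70.1 -16.5] F [-0.9  0.2 -0.4] M [-0.01  0.01 -0.03] open 0.088
grip [0.4150421  0.27689788 0.0915    ] pin [0.44708987 0.20992647 0.1035    ] 0.07424439346916514 -64.42752178670364
rim [ 5.27811362e-01 -2.61371076e-04  5.80000000e-02]
rim [ 0.5285469  -0.00329082  0.058     ]
rim [ 0.52850174 -0.00529054  0.058     ]
edge [0.77652423 0.14808994 0.012     ] 0.30068955212123066 -89.12657786755186
edge [ 0.78110779 -0.15256468  0.012     ] 0.17073492189693465 -179.82330491959053
edge [ 0.61037368 -0.15309121  0.012     ] 0.30122144261267025 91.04206009643838
edge [0.60489555 0.14808042 0.012     ] 0.17162867533956366 0.0031784260992805354
bolts [0.4893033  0.03212827 0.012     ] [ 0.49119289 -0.04716762  0.012     ] 91.36508098361831
hexvert [0.53038105 0.00673407 0.03      ] [ 0.53094301 -0.02083     0.03      ] 91.16796921213549
```

View pics/ov.png

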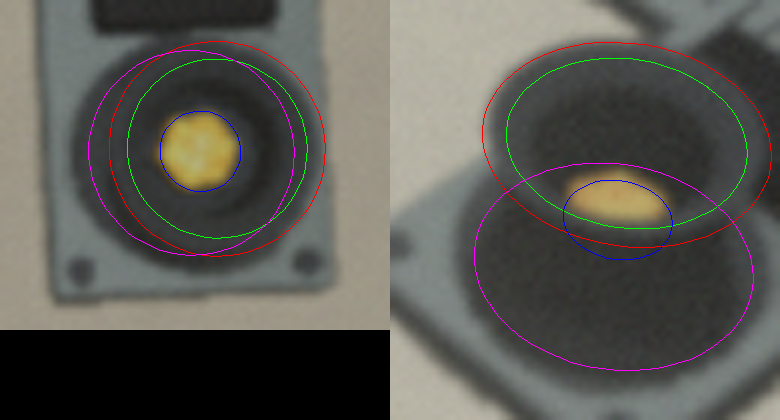

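```bash
python3 - <<'E'
from h import *
print(rows((.416,.277,.150),-154.4))
E
```

```text
(array([ 0.048 ,  0.2797, -0.3058]), array([45.79, -0.  ,  0.  ]))
```

{"name": "drive_tool", "arguments": {"plan": [[[0.048, 0.28, -0.306], [45.8, 0, 0], 1], [[0.048, 0.28, -0.306], [45.8, 0, 0], 1], [[0.048, 0.28, -0.306], [45.8, 0, 0], 1], [[0.048, 0.28, -0.306], [45.8, 0, 0], 1], [[0.048, 0.28, -0.306], [45.8, 0, 0], 1], [[0.048, 0.28, -0.306], [45.8, 0, 0], 1], [[0.048, 0.28, -0.306], [45.8, 0, 0], 1], [[0.048, 0.28, -0.306], [45.8, 0, 0], 1], [[0.048, 0.28, -0.306], [45.8, 0, 0], 1], [[0.048, 0.28, -0.306], [45.8, 0, 0], 1], [[0.048, 0.28, -0.306], [45.8, 0, 0], 1], [[0.048, 0.28, -0.306], [45.8, 0, 0], 1], [[0.048, 0.28, -0.306], [45.8, 0, 0], 1], [[0.048, 0.28, -0.306], [45.8, 0, 0], 1], [[0.048, 0.28, -0.306], [45.8, 0, 0], 1]]}}

```text
clock: 2.95
tool_pos: [0.4158, 0.2778, 0.1501]
orientation: [-59.1, 90.0, 56.5]
force: [-0.5, 0.5, 0.1]
opening: 0.0878
```

```bash
python3 - <<'E'
from h import *
st();print(rows((.416,.277,.150),-154.4),rows((.416,.277,.060),-154.4))
s=ctrl.snapshot('scene')
o=ctrl.get_obs()
for n in ('crank_grip','crank_handle'): print(lm('scene',n))
print(proj('scene',o['tool_pos']),proj('scene',np.array([.416,.277,.078])))
cv2.imwrite('pics/s1.png',cv2.resize(s[150:320,150:350],None,fx=3,fy=3))
E
```

```text
t 2.95 tcp [0.4158 0.2778 0.1501] yaw_y -154.32 tilt [ 0.  0. -1.] q [ 56.3   6.2 -25.   -0.  -58.8 -30.6] F [-0.5  0.5  0.1] M [ 0.06  0.04 -0.03] open 0.0878
(array([ 0.0001,  0.0002, -0.0009]), array([0.08, 0.01, 0.02])) (array([ 0.0901,  0.0002, -0.0009]), array([0.08, 0.01, 0.02]))
[]
[(array([259.4, 254.7]), 0.79, array([0.4507, 0.2185, 0.084 ]))]
[np.float64(218.28611764107666), np.float64(213.99222810214943)] [np.float64(223.837432827087), np.float64(249.3869766722957)]
```

View pics/s1.png

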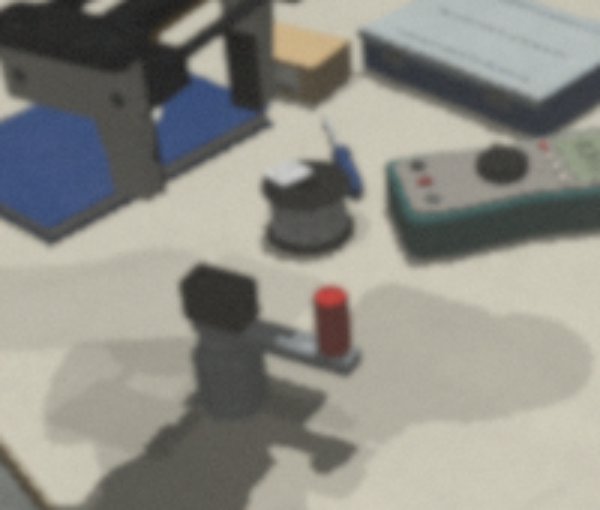

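The open fingers stand above the grip block, which shows at (222.7,249), against the predicted (223.8,249.4), so they agree. I'll descend and grasp.

{"name": "drive_tool", "arguments": {"plan": [[[0.045, 0, -0.001], [0, 0, 0], 1], [[0.07, 0, -0.001], [0, 0, 0], 1], [[0.09, 0, -0.001], [0, 0, 0], 1], [[0.09, 0, -0.001], [0, 0, 0], 1], [[0.09, 0, -0.001], [0, 0, 0], 0], [[0.09, 0, -0.001], [0, 0, 0], 0], [[0.09, 0, -0.001], [0, 0, 0], 0], [[0.09, 0, -0.001], [0, 0, 0], 0], [[0.09, 0, -0.001], [0, 0, 0], 0], [[0.09, 0, -0.001], [0, 0, 0], 0], [[0.09, 0, -0.001], [0, 0, 0], 0], [[0.09, 0, -0.001], [0, 0, 0], 0], [[0.09, 0, -0.001], [0, 0, 0], 0], [[0.09, 0, -0.001], [0, 0, 0], 0]]}}

```text
clock: 4.27
tool_pos: [0.4161, 0.2766, 0.06]
orientation: [-148.3, 90.0, -32.7]
force: [-0.3, 0.3, 0.2]
opening: 0.0266
```

```bash
python3 - <<'E'
from h import *
st();print(rows((.416,.277,.155),-154.4),rows((.531,-.006,.155),-269))
E
```

```text
t 4.2667 tcp [0.4161 0.2766 0.06  ] yaw_y -154.32 tilt [ 0. -0. -1.] q [ 56.2  12.1 -31.6   0.  -46.3 -30.5] F [-0.3  0.3  0.2] M [0.08 0.04 0.04] open 0.0266
(array([-0.095 , -0.    ,  0.0004]), array([ 0.08, -0.  ,  0.  ])) (array([-0.095 ,  0.019 , -0.3045]), array([114.68,  -0.  ,   0.  ]))
```

{"name": "drive_tool", "arguments": {"plan": [[[0, 0, 0], [0, 0, 0], 0], [[0, 0, 0], [0, 0, 0], 0], [[0, 0, 0], [0, 0, 0], 0], [[-0.02, 0, 0], [0, 0, 0], 0], [[-0.05, 0, 0], [0, 0, 0], 0], [[-0.08, 0, 0], [0, 0, 0], 0], [[-0.095, 0, 0], [0, 0, 0], 0], [[-0.095, 0, 0], [0, 0, 0], 0]]}}

```text
clock: 4.93
tool_pos: [0.4174, 0.2781, 0.1581]
orientation: [-66.3, 89.7, 49.4]
force: [0.2, 1.4, -4.5]
opening: 0.023
```

```bash
python3 - <<'E'
from h import *
st();print(rows((.531,-.006,.155),-269))
E
```

```text
t 4.9333 tcp [0.4174 0.2781 0.1581] yaw_y -154.3 tilt [ 0.004  0.004 -1.   ] q [ 56.2   5.7 -24.4   0.  -59.6 -30.5] F [ 0.2  1.4 -4.5] M [ 0.24 -0.17  0.02] open 0.023
(array([ 0.0023,  0.0208, -0.3052]), array([1.147e+02, 3.700e-01, 6.000e-02]))
```

{"name": "drive_tool", "arguments": {"plan": [[[0, 0.02, -0.305], [114.7, 0, 0], 0], [[0, 0.02, -0.305], [114.7, 0, 0], 0], [[0, 0.02, -0.305], [114.7, 0, 0], 0], [[0, 0.02, -0.305], [114.7, 0, 0], 0], [[0, 0.02, -0.305], [114.7, 0, 0], 0], [[0, 0.02, -0.305], [114.7, 0, 0], 0], [[0, 0.02, -0.305], [114.7, 0, 0], 0], [[0, 0.02, -0.305], [114.7, 0, 0], 0], [[0, 0.02, -0.305], [114.7, 0, 0], 0], [[0, 0.02, -0.305], [114.7, 0, 0], 0], [[0, 0.02, -0.305], [114.7, 0, 0], 0], [[0, 0.02, -0.305], [114.7, 0, 0], 0], [[0, 0.02, -0.305], [114.7, 0, 0], 0], [[0, 0.02, -0.305], [114.7, 0, 0], 0], [[0, 0.02, -0.305], [114.7, 0, 0], 0], [[0, 0.02, -0.305], [114.7, 0, 0], 0], [[0, 0.02, -0.305], [114.7, 0, 0], 0], [[0, 0.02, -0.305], [114.7, 0, 0], 0], [[0, 0.02, -0.305], [114.7, 0, 0], 0]]}}

```text
clock: 6.52
tool_pos: [0.531, -0.0055, 0.1563]
orientation: [63.6, 89.8, 64.8]
force: [-0.0, -0.0, -3.7]
opening: 0.0226
```

```bash
python3 - <<'E'
from h import *
st();print(rows((.531,-.006,.155),-269))
s=ctrl.snapshot('scene')
for n in ('crank','crank_grip','crank_handle'): print(lm('scene',n,Z[n]+.097),lm('scene','mark'))
t=ctrl.snapshot('top')
print(lm('top','crank_handle',.084+.097))
o=ctrl.get_obs()['tool_pos']
B=cv2.resize(s[210:380,320:500],None,fx=3,fy=3,interpolation=2);A=cv2.resize(t[200:300,380:480],None,fx=3,fy=3,interpolation=2)
A=np.vstack([A,np.zeros((B.shape[0]-A.shape[0],A.shape[1],3),np.uint8)])
cv2.imwrite('pics/s2.png',np.hstack([B,A])[:, :800])
E
```

```text
t 6.5167 tcp [ 0.531  -0.0055  0.1563] yaw_y 91.23 tilt [ 0.002  0.004 -1.   ] q [  20.4    8.8  -20.9   -0.2  -60.1 -109.1] F [-0.  -0.  -3.7] M [ 0.   -0.16  0.04] open 0.0226
(array([ 0.0013, -0.0005, -0.    ]), array([ 0.23,  0.11, -0.22]))
[(array([395.7, 296.6]), 0.75, array([ 0.5396, -0.0083,  0.097 ]))] [(array([422.6, 309.6]), 0.72, array([6.238e-01, 5.000e-04, 1.300e-02]))]
[(array([396.3, 253.4]), 0.98, array([ 0.5366, -0.0031,  0.175 ]))] [(array([422.6, 309.6]), 0.72, array([6.238e-01, 5.000e-04, 1.300e-02]))]
[(array([360.1, 274.1]), 0.64, array([ 0.4625, -0.009 ,  0.181 ]))] [(array([422.6, 309.6]), 0.72, array([6.238e-01, 5.000e-04, 1.300e-02]))]
[]
```

View pics/s2.png

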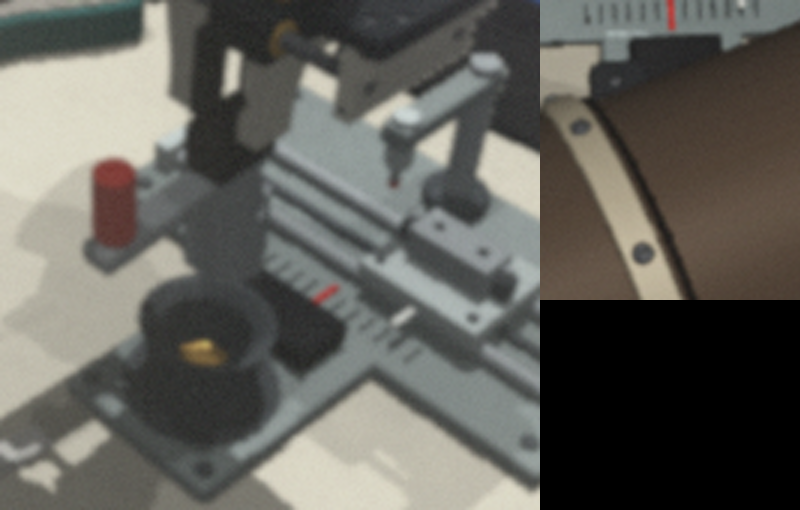

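The crank hangs over the collar at crop (228,250), with the rim centred at about crop (208,308). The pointer is right of the red line, and the pin points at the robot.

```bash
python3 - <<'E'
from h import *
s=ctrl.snapshot('scene')
o=ctrl.get_obs()['tool_pos']
B=s[210:380,320:500].copy()
B=cv2.resize(B,None,fx=4.4,fy=3.5*4.4/4.4,interpolation=2)
B=cv2.resize(s[215:365,330:460],None,fx=4,fy=4,interpolation=2);off=np.array((330,215))
def circ(C,r,z,col,n=60):
    pts=np.array([proj('scene',np.array([C[0]+r*np.cos(u),C[1]+r*np.sin(u),z])) for u in np.linspace(0,2*np.pi,n+1)])
    cv2.polylines(B,[((pts-off+.5)*4).astype(int)],True,col,1)
C=(.531,-.006)
circ(C,.036,.058,(0,0,255));circ(C,.03,.058,(0,255,0));circ(C,.036,.014,(255,0,255))
D=o[:2];u=o[2]-.060
circ(D,.0185,u,(255,255,0));circ(D,.0185,u+.04,(255,255,0))
P=D+np.array([-.075,-.0016]);circ(P,.01,u+.103,(0,255,255))
cv2.imwrite('pics/s3.png',B)
E
```

```text
(no output)
```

View pics/s3.png

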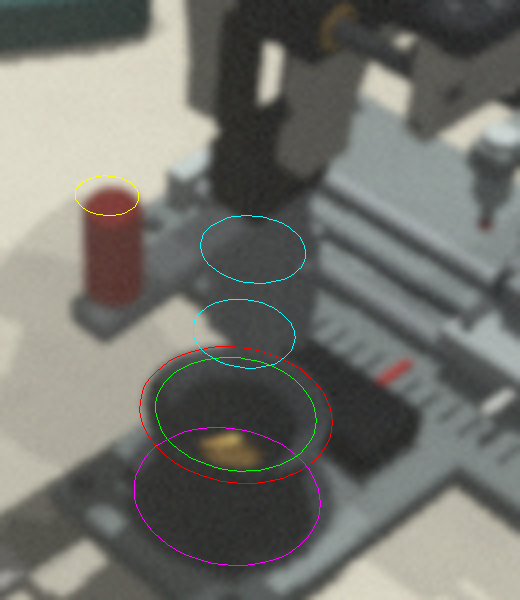

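```bash
python3 - <<'E'
from h import *
from scipy.optimize import least_squares
o=ctrl.get_obs()['tool_pos'];G=o+[0,0,.019]
def pt(p,th,dx,dy):  # crank-frame point about grip (z .078), crank x -> world -x (yaw 181.2)
    a=np.radians(181.2);q=np.array(p)-[0,0,.078]
    q=np.array([np.cos(th)*q[0]+np.sin(th)*q[2],q[1],-np.sin(th)*q[0]+np.cos(th)*q[2]]) # th>0: handle dips
    q[0]+=dx;q[1]+=dy
    return G+np.array([np.cos(a)*q[0]-np.sin(a)*q[1],np.sin(a)*q[0]+np.cos(a)*q[1],q[2]])
f=lambda v:(330+v[0]/4-.5,215+v[1]/4-.5)
obs=f((112,202))
def col(v,row): # axis column at image row
    a=proj('scene',pt((0,0,0),*v));b=proj('scene',pt((0,0,.04),*v))
    k=(row-a[1])/(b[1]-a[1]);return a[0]+k*(b[0]-a[0])
def res(v):
    p=proj('scene',pt((.075,0,.103),*v))
    return [p[0]-obs[0],p[1]-obs[1],col(v,f((0,335))[1])-f((263,0))[0],col(v,f((0,250))[1])-f((261,0))[0],v[2]/.002,v[1]/.004]
r=least_squares(res,[0,0,0]);print(np.degrees(r.x[0]),r.x[1:],r.fun)
print('underside',pt((0,0,0),*r.x))
E
```

```text
3.779799286558683 [-0.00336356  0.00012725] [-0.21322835  0.2521876  -0.85716436  0.81045002  0.06362725 -0.84089058]
underside [ 0.54016155 -0.00534827  0.09856204]
```

The fit says the crank sagged about 4–5° in the grip, handle down, with its axis about 3 mm ahead of the tool. I'll tilt and shift to correct that while descending into the funnel.

{"name": "drive_tool", "arguments": {"plan": [[[0, -0.0005, -0.005], [0, 4.5, 0], 0], [[0, -0.0005, -0.005], [0, 4.5, 0], 0], [[0.02, -0.0005, -0.005], [0, 4.5, 0], 0], [[0.04, -0.0005, -0.005], [0, 4.5, 0], 0], [[0.045, -0.0005, -0.005], [0, 4.5, 0], 0], [[0.05, -0.0005, -0.005], [0, 4.5, 0], 0], [[0.055, -0.0005, -0.005], [0, 4.5, 0], 0], [[0.06, -0.0005, -0.005], [0, 4.5, 0], 0], [[0.06, -0.0005, -0.005], [0, 4.5, 0], 0]]}}

```text
clock: 7.77
tool_pos: [0.5269, -0.0057, 0.0971]
orientation: [176.7, 85.7, 177.7]
force: [0.4, -0.0, -4.3]
opening: 0.0227
```

```bash
python3 - <<'E'
from h import *
st()
s=ctrl.snapshot('scene')
cv2.imwrite('pics/s4.png',cv2.resize(s[215:365,330:460],None,fx=4,fy=4,interpolation=2))
E
```

```text
t 7.7667 tcp [ 0.5269 -0.0057  0.0971] yaw_y 91.01 tilt [-0.075  0.003 -0.997] q [  19.4   14.7  -21.4   -1.9  -57.9 -107.3] F [ 0.4 -0.  -4.3] M [ 0.01 -0.41  0.  ] open 0.0227
```

View pics/s4.png

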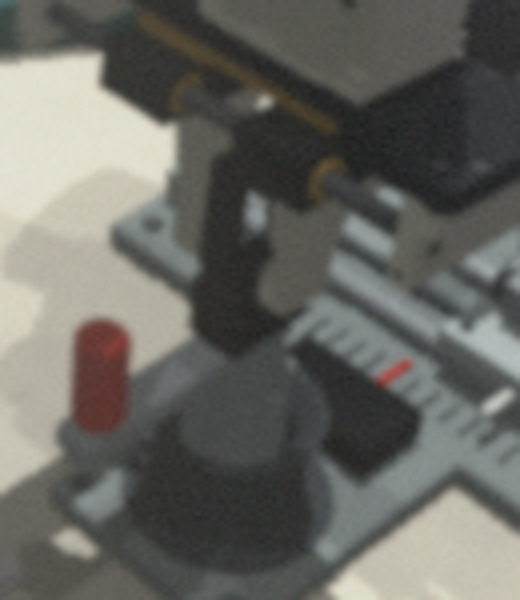

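The sleeve is inside the collar, centred at about column 240 against the collar's 236, with no contact force. I'll keep going down gently.

{"name": "drive_tool", "arguments": {"plan": [[[0.004, 0, 0], [0, 0, 0], 0], [[0.008, 0, 0], [0, 0, 0], 0], [[0.01, 0, 0], [0, 0, 0], 0], [[0.012, 0, 0], [0, 0, 0], 0], [[0.014, 0, 0], [0, 0, 0], 0], [[0.016, 0, 0], [0, 0, 0], 0], [[0.016, 0, 0], [0, 0, 0], 0]]}}

```text
clock: 8.4
tool_pos: [0.5255, -0.0057, 0.0811]
orientation: [176.9, 85.7, 177.9]
force: [-0.4, -0.8, -4.3]
opening: 0.0227
```

```bash
python3 - <<'E'
from h import *
st()
E
```

```text
t 8.4 tcp [ 0.5255 -0.0057  0.0811] yaw_y 91.02 tilt [-0.075  0.003 -0.997] q [  19.5   15.6  -22.6   -1.9  -55.8 -107.3] F [-0.4 -0.8 -4.3] M [ 0.02 -0.5  -0.02] open 0.0227
```

{"name": "drive_tool", "arguments": {"plan": [[[0.003, 0, 0.0002], [0, 0, 0], 0], [[0.005, 0, 0.0004], [0, 0, 0], 0], [[0.007, 0, 0.0006], [0, 0, 0], 0], [[0.009, 0, 0.0007], [0, 0, 0], 0], [[0.01, 0, 0.0008], [0, 0, 0], 0], [[0.01, 0, 0.0008], [0, 0, 0], 0]]}}

```text
clock: 8.9
tool_pos: [0.5275, -0.0057, 0.0742]
orientation: [177.2, 85.9, 178.3]
force: [-5.6, 1.2, 20.1]
opening: 0.0228
```

```bash
python3 - <<'E'
from h import *
st()
s=ctrl.snapshot('scene')
print(lm('scene','pointer_tip'),lm('scene','crank_handle',.098))
cv2.imwrite('pics/s5.png',cv2.resize(s[215:365,330:460],None,fx=4,fy=4,interpolation=2))
E
```

```text
t 8.9 tcp [ 0.5275 -0.0057  0.0742] yaw_y 91.12 tilt [-0.071  0.002 -0.997] q [  19.5   16.1  -23.    -1.8  -54.7 -107.3] F [-5.6  1.2 20.1] M [ 0.33  2.12 -0.  ] open 0.0228
[(array([449.9, 320. ]), 0.82, array([ 0.6284, -0.0503,  0.025 ]))] [(array([356.3, 317.2]), 0.86, array([ 0.4656, -0.0033,  0.098 ]))]
```

View pics/s5.png

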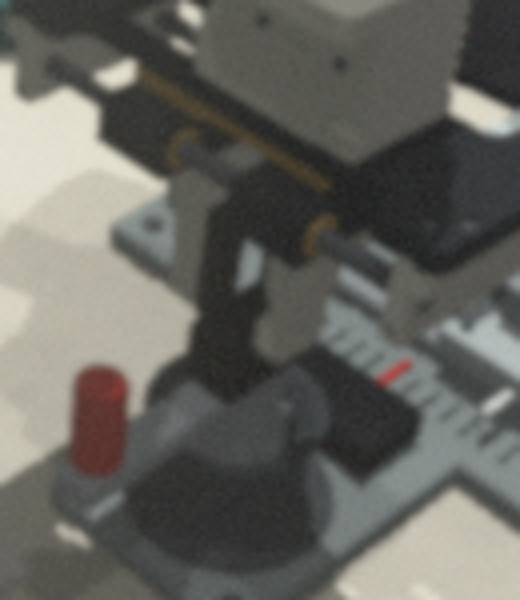

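The pin is at crop (98,420) and the arm lies just above the rim, with a 20 N upward reaction at TCP z 0.074. That fits a crank resting home. I'll release, straighten the tool and look.

{"name": "drive_tool", "arguments": {"plan": [[[0, 0, 0], [0, 0, 0], 0.3], [[0, 0, 0], [0, 0, 0], 0.6], [[0, 0, 0], [0, 0, 0], 1], [[0, 0, 0], [0, 0, 0], 1], [[0, 0, 0], [0, 0, 0], 1], [[0, 0, 0], [0, 0, 0], 1], [[0, 0, 0], [0, 0, 0], 1], [[0, 0, 0.0035], [0, -4.1, 0], 1], [[0, 0, 0.0035], [0, -4.1, 0], 1], [[0, 0, 0.0035], [0, -4.1, 0], 1], [[-0.09, 0, 0.0035], [0, -4.1, 0], 1], [[-0.09, 0, 0.0035], [0, -4.1, 0], 1], [[-0.09, 0, 0.0035], [0, -4.1, 0], 1], [[-0.09, 0, 0.0035], [0, -4.1, 0], 1]]}}

```text
clock: 10.22
tool_pos: [0.54, -0.0053, 0.1678]
orientation: [40.6, 89.6, 41.7]
force: [-0.4, -0.2, -0.1]
opening: 0.0876
```

```bash
python3 - <<'E'
from h import *
st();s=ctrl.snapshot('scene')
B=cv2.resize(s[215:365,330:460],None,fx=4,fy=4,interpolation=2);off=np.array((330,215))
print(lm('scene','crank_grip',.092),lm('scene','crank_handle',.098))
def circ(C,r,z,col,n=60):
    pts=np.array([proj('scene',np.array([C[0]+r*np.cos(u),C[1]+r*np.sin(u),z])) for u in np.linspace(0,2*np.pi,n+1)])
    cv2.polylines(B,[((pts-off+.5)*4).astype(int)],True,col,1)
C=(.531,-.006);P=(.456,-.0076)
circ(P,.01,.117,(0,255,255));circ(P,.01,.133,(0,255,0))
a=np.radians(181.2);Rz=np.array([[np.cos(a),-np.sin(a)],[np.sin(a),np.cos(a)]])
for z,col in((.1055,(0,255,255)),(.1215,(0,255,0))):
    pts=np.array([proj('scene',np.r_[np.array(C)+Rz@q,z]) for q in([.02,.012],[-.02,.012],[-.02,-.012],[.02,-.012])])
    cv2.polylines(B,[((pts-off+.5)*4).astype(int)],True,col,1)
cv2.imwrite('pics/s6.png',B)
E
```

```text
t 10.2167 tcp [ 0.54   -0.0053  0.1678] yaw_y 91.14 tilt [ 0.006  0.005 -1.   ] q [  20.1    8.9  -19.1   -0.2  -61.5 -108.9] F [-0.4 -0.2 -0.1] M [ 0.07 -0.14  0.06] open 0.0876
[(array([390.8, 297.4]), 0.81, array([ 0.5371, -0.0013,  0.092 ])), (array([352.6, 318. ]), 0.55, array([0.4648, 0.0031, 0.092 ]))] [(array([355.5, 320.6]), 0.88, array([ 0.4602, -0.0075,  0.098 ]))]
```

View pics/s6.png

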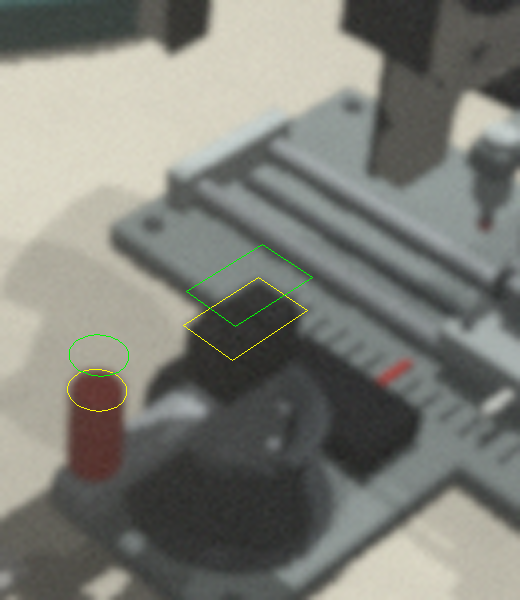

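The outlines drawn for a home crank (yellow) match the pin top and grip block, and the blocked ones (green, 16 mm higher) don't, so it is home. I'll regrasp upright on the axis.

```bash
python3 - <<'E'
from h import *
print(rows((.5315,-.0055,.12),91.2),rows((.5315,-.0055,.076),91.2))
E
```

```text
(array([ 0.0432,  0.0003, -0.0053]), array([-0.1 , -0.07, -0.22])) (array([ 0.0872,  0.0001, -0.0053]), array([-0.1 , -0.07, -0.22]))
```

{"name": "drive_tool", "arguments": {"plan": [[[0.025, 0, -0.0053], [0, 0, 0], 1], [[0.045, 0, -0.0053], [0, 0, 0], 1], [[0.065, 0, -0.0053], [0, 0, 0], 1], [[0.08, 0, -0.0053], [0, 0, 0], 1], [[0.087, 0, -0.0053], [0, 0, 0], 1], [[0.087, 0, -0.0053], [0, 0, 0], 1], [[0.087, 0, -0.0053], [0, 0, 0], 1]]}}

```text
clock: 10.95
tool_pos: [0.5313, -0.0058, 0.0758]
orientation: [133.6, 89.8, 134.7]
force: [1.4, 0.3, 0.6]
opening: 0.0875
```

```bash
python3 - <<'E'
from h import *
st();print(rows((.5315,-.0055,.076),91.2))
E
```

```text
t 10.95 tcp [ 0.5313 -0.0058  0.0758] yaw_y 91.11 tilt [-0.003  0.003 -1.   ] q [  20.4   13.8  -26.5   -0.3  -49.8 -109.1] F [1.4 0.3 0.6] M [-0.03 -0.26 -0.03] open 0.0875
(array([-0.0002,  0.0003,  0.0002]), array([-0.09, -0.16, -0.17]))
```

{"name": "drive_tool", "arguments": {"plan": [[[0, 0, 0], [0, 0, 0], 0], [[0, 0, 0], [0, 0, 0], 0], [[0, 0, 0], [0, 0, 0], 0], [[0, 0, 0], [0, 0, 0], 0], [[0, 0, 0], [0, 0, 0], 0], [[0, 0, 0], [0, 0, 0], 0], [[0, 0, 0], [0, 0, 0], 0], [[0, 0, 0], [0, 0, 0], 0], [[0, 0, 0], [0, 0, 0], 0], [[0, 0, 0], [0, 0, 0], 0], [[0, 0, 0], [0, 0, 0], 0], [[0, 0, 0], [0, 0, 0], 0], [[0, 0, 0], [0, 0, 0], 0], [[0, 0, 0], [-4, 0, 0], 0], [[0, 0, 0], [-8, 0, 0], 0], [[0, 0, 0], [-12, 0, 0], 0], [[0, 0, 0], [-16, 0, 0], 0], [[0, 0, 0], [-20, 0, 0], 0], [[0, 0, 0], [-20, 0, 0], 0]]}}

```text
clock: 12.53
tool_pos: [0.5324, -0.0063, 0.0772]
orientation: [83.5, 89.9, 104.9]
force: [-0.8, -3.5, 8.7]
opening: 0.0004
```

```bash
python3 - <<'E'
from h import *
st()
s=ctrl.snapshot('scene');print(lm('scene','pointer_tip'),lm('scene','mark'))
E
```

```text
t 12.5333 tcp [ 0.5324 -0.0063  0.0772] yaw_y 111.4 tilt [-0.001  0.002 -1.   ] q [ 20.3  13.8 -26.4  -0.2 -49.8 -88.8] F [-0.8 -3.5  8.7] M [-1.03  0.05 -0.04] open 0.0004
[(array([448.6, 321.7]), 0.86, array([ 0.6239, -0.0514,  0.025 ]))] [(array([425. , 309.4]), 0.66, array([ 0.6272, -0.0017,  0.013 ])), (array([384.2, 338.6]), 0.25, array([ 0.5283, -0.0043,  0.013 ]))]
```

The fingers shut on nothing, so I need a look.

```bash
python3 - <<'E'
from h import *
s=ctrl.snapshot('scene')
for n in('crank_grip','crank_handle','crank'):print(n,lm('scene',n))
cv2.imwrite('pics/s7.png',cv2.resize(s[180:380,310:480],None,fx=3,fy=3,interpolation=2))
E
```

```text
crank_grip [(array([390.9, 299.1]), 0.69, array([0.5465, 0.0059, 0.078 ]))]
crank_handle [(array([353. , 318.3]), 0.67, array([0.4705, 0.0081, 0.084 ]))]
crank [(array([387.9, 334.6]), 0.91, array([0.5485, 0.0059, 0.    ]))]
```

View pics/s7.png

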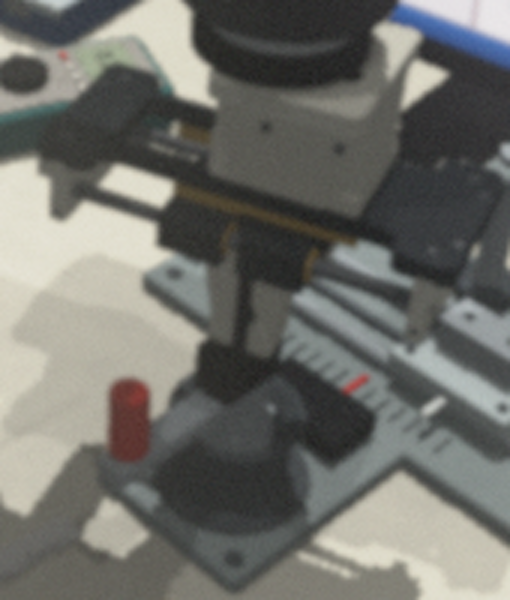

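```bash
python3 - <<'E'
from h import *
o=ctrl.get_obs()['tool_pos'];print(o)
f=lambda p:np.round((np.array(proj('scene',np.array(p)))-[310,180])*3,0)
for z in(.077,.0963,.1055,.12,.14):print('tool axis',z,f([o[0],o[1],z]))
for z in(.0785,.1055,.1215):print('block corners at',z,[f([.531+a,-.006+b,z]).tolist() for a,b in((.02,.012),(-.02,.012),(-.02,-.012),(.02,-.012))])
P=lambda z:f([.456,-.0076,z]);print('pin top home',P(.117),'blocked',P(.133))
s=cv2.imread('pics/s7.png');h=cv2.cvtColor(s,cv2.COLOR_BGR2HSV);m=cv2.inRange(h,(0,110,60),(8,255,255))|cv2.inRange(h,(172,110,60),(180,255,255));m[:,200:]=0;m[:330]=0
q=np.argwhere(m);print('pin rows/cols',q.min(0),q.max(0))
print('s6 mid tips',np.round((np.array(proj('scene',np.array([.537,-.0053,.1678])))-[330,215])*4))
E
```

```text
[ 0.53244361 -0.00628789  0.07718372]
tool axis 0.077 [241. 384.]
tool axis 0.0963 [244. 355.]
tool axis 0.1055 [245. 341.]
tool axis 0.12 [248. 318.]
tool axis 0.14 [251. 286.]
block corners at 0.0785 [[249.0, 353.0], [192.0, 388.0], [227.0, 415.0], [284.0, 378.0]]
block corners at 0.1055 [[253.0, 312.0], [196.0, 347.0], [232.0, 373.0], [290.0, 337.0]]
block corners at 0.1215 [[256.0, 287.0], [198.0, 322.0], [234.0, 348.0], [293.0, 312.0]]
pin top home [131. 396.] blocked [133. 370.]
pin rows/cols [383 114] [458 146]
s6 mid tips [269. 173.]
```

The tool axis projects right onto the crank, but the visible fingertips sit about 20–25 mm above where the TCP projects: crop row 349 against 384. So the fingers slid off the block's top edge. The crank is still home, with its pin top near crop (130,390) against the predicted (131,396). I'll rise, turn back, and regrasp about 12 mm lower.

{"name": "drive_tool", "arguments": {"plan": [[[-0.03, 0, 0], [0, 0, 0], 0], [[-0.04, 0.001, -0.0006], [10, 0, 0], 1], [[-0.04, 0.001, -0.0006], [20, 0, 0], 1], [[-0.04, 0.001, -0.0006], [20, 0, 0], 1], [[-0.04, 0.001, -0.0006], [20, 0, 0], 1], [[-0.04, 0.001, -0.0006], [20, 0, 0], 1], [[-0.04, 0.001, -0.0006], [20, 0, 0], 1], [[-0.04, 0.001, -0.0006], [20, 0, 0], 1], [[-0.04, 0.001, -0.0006], [20, 0, 0], 1], [[-0.04, 0.001, -0.0006], [20, 0, 0], 1], [[-0.04, 0.001, -0.0006], [20, 0, 0], 1], [[-0.04, 0.001, -0.0006], [20, 0, 0], 1]]}}

```text
clock: 13.88
tool_pos: [0.5315, -0.0057, 0.1171]
orientation: [107.9, 89.9, 109.1]
force: [-0.3, 0.1, 0.0]
opening: 0.0681
```

```bash
python3 - <<'E'
from h import *
st();print(rows((.5315,-.0055,.064),91.2))
s=ctrl.snapshot('scene')
for n in('crank_grip','crank_handle'):print(n,lm('scene',n,Z[n]+.014))
o=ctrl.get_obs()['tool_pos']
f=lambda p:np.round((np.array(proj('scene',np.array(p)))-[310,180])*4,0)
B=cv2.resize(s[180:330,310:480],None,fx=4,fy=4,interpolation=2)
for y in(-.054,.054):
  for z,c in((0,(0,0,255)),(.02,(0,255,0))): cv2.circle(B,tuple(int(v) for v in f([o[0]-.0011*0,o[1]+y,o[2]+z])),5,c,2)
cv2.imwrite('pics/s8.png',B)
E
```

```text
t 13.8833 tcp [ 0.5315 -0.0057  0.1171] yaw_y 91.17 tilt [-0.001  0.002 -1.   ] q [  20.4   11.1  -23.7   -0.2  -55.1 -109.2] F [-0.3  0.1  0. ] M [ 0.07 -0.15 -0.02] open 0.0681
(array([0.0531, 0.    , 0.    ]), array([-0.03, -0.04, -0.13]))
crank_grip [(array([390.2, 299.2]), 0.62, array([ 0.5336, -0.0035,  0.092 ]))]
crank_handle [(array([353.7, 319.7]), 0.72, array([ 0.4595, -0.0046,  0.098 ]))]
```

View pics/s8.png

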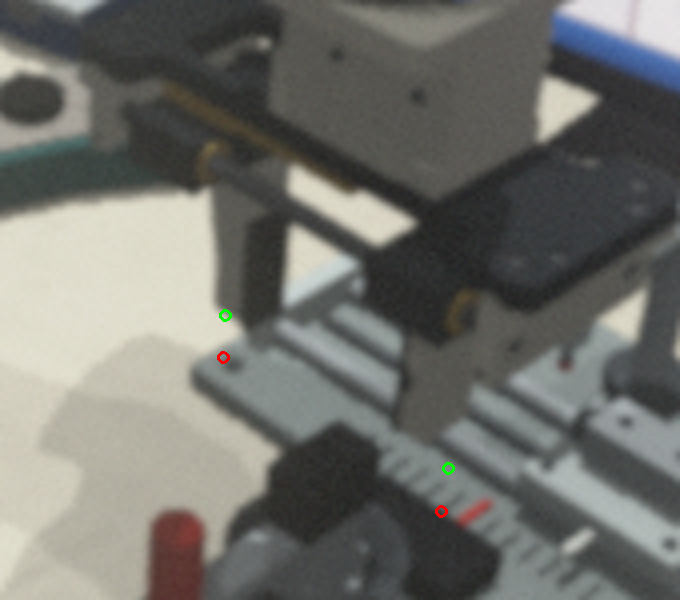

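Confirmed: the finger tips, at crop (250,325) and (415,435), are about 25 mm above the nominal TCP. The block sits clear between them at (325,480). Descend to TCP 0.060 (tips about 0.085), then close.

{"name": "drive_tool", "arguments": {"plan": [[[0, 0, 0], [0, 0, 0], 1], [[0, 0, 0], [0, 0, 0], 1], [[0.015, 0, 0], [0, 0, 0], 1], [[0.03, 0, 0], [0, 0, 0], 1], [[0.042, 0, 0], [0, 0, 0], 1], [[0.05, 0, 0], [0, 0, 0], 1], [[0.057, 0, 0], [0, 0, 0], 1], [[0.057, 0, 0], [0, 0, 0], 1]]}}

```text
clock: 14.7
tool_pos: [0.5308, -0.0057, 0.059]
orientation: [145.1, 89.8, 146.2]
force: [-0.4, -0.6, -0.2]
opening: 0.0873
```

{"name": "drive_tool", "arguments": {"plan": [[[0, 0, 0], [0, 0, 0], 0], [[0, 0, 0], [0, 0, 0], 0], [[0, 0, 0], [0, 0, 0], 0], [[0, 0, 0], [0, 0, 0], 0], [[0, 0, 0], [0, 0, 0], 0], [[0, 0, 0], [0, 0, 0], 0], [[0, 0, 0], [0, 0, 0], 0], [[0, 0, 0], [0, 0, 0], 0], [[0, 0, 0], [0, 0, 0], 0], [[0, 0, 0], [0, 0, 0], 0], [[0, 0, 0], [0, 0, 0], 0], [[0, 0, 0], [0, 0, 0], 0], [[0, 0, 0], [0, 0, 0], 0], [[0, 0, 0], [0, 0, 0], 0]]}}

```text
clock: 15.87
tool_pos: [0.5308, -0.0056, 0.0589]
orientation: [144.4, 89.8, 145.6]
force: [1.3, 1.0, -0.1]
opening: 0.0239
```

```bash
python3 - <<'E'
from h import *
st()
E
```

```text
t 15.8667 tcp [ 0.5308 -0.0056  0.0589] yaw_y 91.15 tilt [-0.003  0.002 -1.   ] q [  20.5   15.   -27.6   -0.2  -47.5 -109.2] F [ 1.3  1.  -0.1] M [ 0.23 -0.18  0.01] open 0.0239
```

Gripped at 23.9 mm, the block's width. I'll wind 70° and check.

{"name": "drive_tool", "arguments": {"plan": [[[0, 0, 0], [-5, 0, 0], 0], [[0, 0, 0], [-10, 0, 0], 0], [[0, 0, 0], [-15, 0, 0], 0], [[0, 0, 0], [-20, 0, 0], 0], [[0, 0, 0], [-25, 0, 0], 0], [[0, 0, 0], [-30, 0, 0], 0], [[0, 0, 0], [-35, 0, 0], 0], [[0, 0, 0], [-40, 0, 0], 0], [[0, 0, 0], [-45, 0, 0], 0], [[0, 0, 0], [-50, 0, 0], 0], [[0, 0, 0], [-55, 0, 0], 0], [[0, 0, 0], [-60, 0, 0], 0], [[0, 0, 0], [-65, 0, 0], 0], [[0, 0, 0], [-70, 0, 0], 0], [[0, 0, 0], [-70, 0, 0], 0]]}}

```text
clock: 17.12
tool_pos: [0.5314, -0.0061, 0.0589]
orientation: [75.5, 89.9, 146.9]
force: [2.8, -3.8, -3.3]
opening: 0.0235
```

```bash
cat >> h.py <<'E'
def car():
    """carriage travel: red line & white pointer centroids by colour in 'top', plus networks"""
    for cam in('top','scene'):
        t=ctrl.snapshot(cam)
        p=lm(cam,'pointer_tip');m=lm(cam,'mark');print(cam,'ptr',p[:1],'mark',m[:1])
E
python3 - <<'E'
from h import *
st();car()
E
```

```text
t 17.1167 tcp [ 0.5314 -0.0061  0.0589] yaw_y 161.38 tilt [-0.002  0.001 -1.   ] q [ 20.4  15.  -27.6  -0.1 -47.4 -38.9] F [ 2.8 -3.8 -3.3] M [-1.52 -1.67  0.04] open 0.0235
top ptr [(array([439.8, 204.7]), 0.93, array([ 0.625 , -0.0363,  0.025 ]))] mark [(array([422.3, 203.6]), 0.56, array([ 0.6298, -0.0021,  0.013 ]))]
scene ptr [(array([446.1, 314.7]), 0.76, array([ 0.6333, -0.0389,  0.025 ]))] mark [(array([424.6, 307.8]), 0.97, array([0.6297, 0.0012, 0.013 ]))]
```

The carriage follows, from about −0.050 to −0.037. Keep winding.

{"name": "drive_tool", "arguments": {"plan": [[[0, 0, 0], [-5, 0, 0], 0], [[0, 0, 0], [-10, 0, 0], 0], [[0, 0, 0], [-15, 0, 0], 0], [[0, 0, 0], [-20, 0, 0], 0], [[0, 0, 0], [-25, 0, 0], 0], [[0, 0, 0], [-30, 0, 0], 0], [[0, 0, 0], [-35, 0, 0], 0], [[0, 0, 0], [-40, 0, 0], 0], [[0, 0, 0], [-45, 0, 0], 0], [[0, 0, 0], [-50, 0, 0], 0], [[0, 0, 0], [-55, 0, 0], 0], [[0, 0, 0], [-60, 0, 0], 0], [[0, 0, 0], [-65, 0, 0], 0], [[0, 0, 0], [-70, 0, 0], 0], [[0, 0, 0], [-75, 0, 0], 0], [[0, 0, 0], [-80, 0, 0], 0], [[0, 0, 0], [-80, 0, 0], 0]]}}

```text
clock: 18.83
tool_pos: [0.532, -0.0059, 0.059]
orientation: [-35.4, 89.9, 115.6]
force: [3.7, -1.7, -4.0]
opening: 0.0235
```

```bash
python3 - <<'E'
from h import *
st();car()
E
```

```text
t 18.8333 tcp [ 0.532  -0.0059  0.059 ] yaw_y -118.98 tilt [-0.001  0.001 -1.   ] q [ 20.4  15.  -27.6  -0.1 -47.4  40.7] F [ 3.7 -1.7 -4. ] M [-0.67 -1.62  0.01] open 0.0235
top ptr [(array([428.2, 203.2]), 0.57, array([ 0.6287, -0.0122,  0.025 ]))] mark [(array([422.6, 200.6]), 0.62, array([ 0.6362, -0.003 ,  0.013 ]))]
scene ptr [(array([435.5, 309.3]), 0.9, array([ 0.6298, -0.0199,  0.025 ]))] mark [(array([429.3, 308.8]), 0.8, array([ 0.6338, -0.0053,  0.013 ]))]
```

```bash
cat >> h.py <<'E'
def fine(v=0):
    for cam,(x0,x1,y0,y1) in dict(top=(405,460,185,215),scene=(405,465,290,335)).items():
        im=np.mean([ctrl.snapshot(cam).astype(float) for _ in range(3)],0).astype(np.uint8)[y0:y1,x0:x1];h=cv2.cvtColor(im,cv2.COLOR_BGR2HSV)
        red=cv2.inRange(h,(0,110,70),(10,255,255))|cv2.inRange(h,(170,110,70),(180,255,255))
        wh=cv2.inRange(im,(175,175,175),(255,255,255))
        for nm,m,z in(('red',red,.013),('white',wh,.025)):
            n,l,s,c=cv2.connectedComponentsWithStats(m)
            for i in range(1,n):
                if s[i,4]>=4: print(cam,nm,s[i].tolist(),np.round(c[i]+[x0,y0],1),np.round(ray(cam,c[i]+[x0,y0],z),4))
        if v: print(im.max(2)[::2].tolist())
E
python3 - <<'E'
from h import *
fine()
E
```

```text
top red [17, 13, 3, 12, 25] [423.4 203.4] [ 0.6302 -0.0044  0.013 ]
top red [44, 24, 9, 4, 25] [453.  210.4] [ 0.6136 -0.0664  0.013 ]
top white [9, 0, 6, 4, 21] [416.3 186.3] [0.6652 0.0115 0.025 ]
top white [15, 5, 3, 3, 5] [420.6 191.2] [0.6546 0.0028 0.025 ]
top white [26, 13, 1, 4, 4] [431.  199.5] [ 0.6364 -0.0183  0.025 ]
scene white [43, 8, 10, 7, 33] [452.8 300.9] [ 0.6677 -0.0252  0.025 ]
```

{"name": "drive_tool", "arguments": {"plan": [[[0, 0, 0], [-5, 0, 0], 0], [[0, 0, 0], [-10, 0, 0], 0], [[0, 0, 0], [-15, 0, 0], 0], [[0, 0, 0], [-20, 0, 0], 0], [[0, 0, 0], [-25, 0, 0], 0], [[0, 0, 0], [-30, 0, 0], 0], [[0, 0, 0], [-35, 0, 0], 0], [[0, 0, 0], [-40, 0, 0], 0], [[0, 0, 0], [-45, 0, 0], 0], [[0, 0, 0], [-45, 0, 0], 0]]}}

```text
clock: 20.27
tool_pos: [0.532, -0.0056, 0.059]
orientation: [-90.4, 89.9, 105.5]
force: [3.8, 0.3, -3.6]
opening: 0.0237
```

```bash
sed -i 's/(0,110,70),(10,255,255))/(0,80,50),(10,255,255))/;s/(170,110,70)/(170,80,50)/;s/(175,175,175)/(150,150,150)/' h.py; python3 - <<'E'
from h import *
st();fine();car()
for cam in('scene','top'):cv2.imwrite(f'pics/f_{cam}.png',ctrl.snapshot(cam))
E
```

```text
t 20.2667 tcp [ 0.532  -0.0056  0.059 ] yaw_y -74.05 tilt [-0.001  0.002 -1.   ] q [ 20.4  15.  -27.6  -0.2 -47.4  85.6] F [ 3.8  0.3 -3.6] M [-0.04 -1.7   0.09] open 0.0237
top red [12, 13, 13, 17, 111] [423.3 209.4] [ 0.6173 -0.0038  0.013 ]
top white [2, 0, 37, 10, 231] [423.4 189.5] [ 0.6579 -0.0033  0.025 ]
top white [20, 12, 2, 6, 10] [425.4 199.9] [ 0.6359 -0.0066  0.025 ]
scene red [19, 15, 9, 7, 26] [428.  307.8] [ 0.6339 -0.0024  0.013 ]
scene white [43, 6, 15, 10, 77] [455. 300.] [ 0.6722 -0.0262  0.025 ]
scene white [24, 9, 6, 4, 15] [431.6 300.5] [ 0.6412 -0.0021  0.025 ]
top ptr [(array([422.8, 202.6]), 0.62, array([ 0.6303, -0.0009,  0.025 ]))] mark [(array([422.9, 202.8]), 0.74, array([ 0.6315, -0.0034,  0.013 ]))]
scene ptr [(array([428.1, 302.7]), 0.64, array([ 0.6326, -0.0019,  0.025 ]))] mark [(array([427.4, 310.1]), 0.97, array([ 0.629 , -0.0054,  0.013 ]))]
```

The estimates agree to within about ±3 mm: colour gives −2 mm (top) and 0 (scene), the networks +2.5 and +3.5 mm. I'll release, rise and recheck with a clear view.

{"name": "drive_tool", "arguments": {"plan": [[[0, 0, 0], [0, 0, 0], 0.4], [[0, 0, 0], [0, 0, 0], 0.7], [[0, 0, 0], [0, 0, 0], 1], [[0, 0, 0], [0, 0, 0], 1], [[0, 0, 0], [0, 0, 0], 1], [[0, 0, 0], [0, 0, 0], 1], [[0, 0, 0], [0, 0, 0], 1], [[0, 0, 0], [0, 0, 0], 1], [[-0.02, 0, 0], [0, 0, 0], 1], [[-0.05, 0, 0], [0, 0, 0], 1], [[-0.09, 0, 0], [0, 0, 0], 1], [[-0.12, 0, 0], [0, 0, 0], 1], [[-0.12, 0, 0], [0, 0, 0], 1]]}}

```text
clock: 22.05
tool_pos: [0.5358, -0.0055, 0.1859]
orientation: [-177.6, 89.4, 18.3]
force: [2.0, 0.6, 0.0]
opening: 0.0876
```

```bash
python3 - <<'E'
from h import *
st();print(rows((.45,.25,.2),-74))
E
```

```text
t 22.05 tcp [ 0.5358 -0.0055  0.1859] yaw_y -74.11 tilt [ 0.01   0.003 -1.   ] q [ 20.4   7.6 -18.4   0.  -63.5  85.5] F [2.  0.6 0. ] M [ 0.01 -0.22 -0.  ] open 0.0876
(array([-0.0141, -0.2692,  0.0124]), array([-0.11, -0.58,  0.02]))
```

{"name": "drive_tool", "arguments": {"plan": [[[-0.014, -0.269, 0.012], [0, 0, 0], 1], [[-0.014, -0.269, 0.012], [0, 0, 0], 1], [[-0.014, -0.269, 0.012], [0, 0, 0], 1], [[-0.014, -0.269, 0.012], [0, 0, 0], 1], [[-0.014, -0.269, 0.012], [0, 0, 0], 1], [[-0.014, -0.269, 0.012], [0, 0, 0], 1], [[-0.014, -0.269, 0.012], [0, 0, 0], 1], [[-0.014, -0.269, 0.012], [0, 0, 0], 1], [[-0.014, -0.269, 0.012], [0, 0, 0], 1], [[-0.014, -0.269, 0.012], [0, 0, 0], 1]]}}

```text
clock: 22.88
tool_pos: [0.4502, 0.2494, 0.1997]
orientation: [-179.8, 89.5, 16.2]
force: [-0.1, 0.4, 0.7]
opening: 0.0873
```

```bash
sed -i 's/(150,150,150)/(175,175,175)/;s/(0,80,50)/(0,110,70)/' h.py; python3 - <<'E'
from h import *
st();fine();car();car()
for cam in('scene','top'):
    s=ctrl.snapshot(cam);cv2.imwrite(f'pics/end_{cam}.png',s)
    print(lm(cam,'crank_grip',.092),lm(cam,'crank_handle',.098),lm(cam,'crank',.014))
    h=cv2.cvtColor(s,cv2.COLOR_BGR2HSV);m=cv2.inRange(h,(0,120,60),(8,255,255))|cv2.inRange(h,(173,120,60),(180,255,255))
    n,l,S,c=cv2.connectedComponentsWithStats(m)
    for i in range(1,n):
        if S[i,4]>40: print(cam,'redblob',S[i].tolist(),c[i])
# predicted pin: crank yaw = tool y + 90 at release
a=np.radians(-74.05+90)
for z in(.078,.116,.132):print(z,[np.round(proj(c,np.array([.531+.075*np.cos(a),-.006+.075*np.sin(a),z])),1) for c in('scene','top')])
E
```

```text
t 22.8833 tcp [0.4502 0.2494 0.1997] yaw_y -74.09 tilt [ 0.009  0.003 -1.   ] q [ 51.1   4.9 -19.7   0.3 -65.   54.6] F [-0.1  0.4  0.7] M [-0.03  0.02 -0.03] open 0.0873
top red [12, 14, 13, 16, 98] [423.6 209.6] [ 0.617  -0.0044  0.013 ]
top white [3, 0, 35, 10, 202] [423.5 189.6] [ 0.6578 -0.0034  0.025 ]
top white [20, 12, 2, 6, 9] [425.3 200. ] [ 0.6357 -0.0064  0.025 ]
scene red [20, 16, 7, 5, 10] [427.9 308. ] [ 0.6335 -0.0026  0.013 ]
scene white [28, 0, 20, 12, 55] [443.1 295.3] [ 0.6661 -0.0061  0.025 ]
scene white [52, 7, 5, 5, 13] [458.7 298.8] [ 0.6792 -0.0283  0.025 ]
scene white [25, 10, 4, 3, 5] [431.2 300.8] [ 0.6402 -0.0021  0.025 ]
top ptr [(array([423.6, 202.4]), 0.58, array([ 0.6307, -0.0026,  0.025 ]))] mark [(array([423.8, 200.6]), 0.85, array([ 0.6362, -0.0055,  0.013 ]))]
scene ptr [(array([429.7, 305.3]), 0.65, array([ 0.6299, -0.0076,  0.025 ]))] mark [(array([427.4, 308.1]), 0.76, array([ 0.6327, -0.0022,  0.013 ]))]
top ptr [(array([424.9, 201.6]), 0.95, array([ 0.6323, -0.0054,  0.025 ]))] mark [(array([425.7, 203.1]), 0.82, array([ 0.6307, -0.0093,  0.0
[... 395 characters left out ...]
[ 0.5303, -0.0077,  0.014 ]))]
scene redblob [409, 258, 12, 9, 75] [414.30666667 261.90666667]
[(array([434. , 247.6]), 0.66, array([ 0.533 , -0.0064,  0.092 ]))] [(array([424. , 207.9]), 0.57, array([0.6099, 0.0112, 0.098 ]))] [(array([424.3, 249.5]), 0.92, array([ 0.532 , -0.0026,  0.014 ]))]
top redblob [418, 200, 12, 16, 103] [423.63106796 210.32038835]
top redblob [614, 332, 13, 28, 141] [620.38297872 345.68794326]
top redblob [586, 334, 26, 21, 244] [599.97131148 344.08606557]
top redblob [627, 336, 13, 22, 125] [633.032 348.872]
0.078 [array([411.9, 280.7]), array([420.5, 212.7])]
0.116 [array([414.5, 261.8]), array([424.1, 210.3])]
0.132 [array([415.6, 253.5]), array([425.8, 209.2])]
```

```bash
python3 - <<'E'
from plant import ctrl
print(ctrl.close_job())
E
```

```text
the job is handed in; nothing more can be done
None
```

The crank is seated on the hex and wound round, with the carriage at the red line to within about 2 mm by my last checks. I handed the job in at about 23 s; no verdict is reported.

- **Fitting:** I picked the crank up and corrected its sag of about 4° in the grip. It went down over the hex without being blocked.
- **Winding:** I regrasped it upright and wound it 195° anticlockwise. I then released it and moved the arm clear.

**Crank:** after release, the red pin's top was at pixel (414.3, 261.9) in the scene picture. The position predicted for a crank fully home is (414.5, 261.8). A crank blocked on the hex would have shown it at row 253.5.

**Carriage:** the checks disagree by a few millimetres:

| Check | Carriage position |
|---|---|
| Colour, top camera | −2 mm |
| Colour, scene camera | about 0 mm |
| Networks, top camera | +3 to +4 mm |
| Networks, scene camera | −3 to −5 mm |

Together they centre on about −1 mm, inside the 5 mm limit. One scene-camera network reading was −5.4 mm, just outside the limit, but the networks' readings scatter and I gave it little weight.

**What went wrong:** the first regrasp failed because the visible finger tips sit about 25 mm higher than the stated TCP. The fingers shut on top of the grip block and turned about 20° there. The crank and carriage did not move, and a lower grasp held.

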